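# Open the ratchet jar holder

## Robot

A 7-joint arm with a two-finger parallel gripper is mounted at the origin on the work surface. World frame = base frame: x ahead of the robot, y to its left, z up, the work surface at z = 0. Lengths are in m, angles in rad, forces in N, time in s.
With the tool pointing down it reaches from about 0.425 to 0.8 m from the base axis. Payload 8.3 kg.
Tool frame: the origin (TCP) lies midway between the tips of the shut fingers; the grasp point (between the pads) lies behind it (arm.grasp_offset is the x of the grasp point in the tool frame, in m); x points along the fingers, y is the direction in which the jaws open and shut, and the axes are right-handed (so a half turn about x gives the same grasp; the last joint's range is limited). The gripper opens to 85 mm and grips with 20 to 120 N. Pads are 22 mm wide; open, the fingers measure 114 mm over their backs; the gripper's body (76 mm by 85 mm) begins 54 mm behind the grasp point. The pads swing forward as they close: fully open they stand 13 mm farther back than shut.
Start: joints at [1.254, 0.383, 0.016, 1.37, -0.006, 1.388, -0.046], TCP at [0.157, -0.605, 0.231] pointing down, gripper open.
Joint ranges: [-2.95, 2.95], [-0.25, 2.06], [-1.52, 1.56], [0.18, 2.33], [-1.44, 4.58], [0.02, 2.06], [-3.01, 3.01]. Speed limits (rad/s): [2.39, 2.39, 3.01, 3.01, 3.14, 3.14, 3.14].

## Interface

Orientations are given as a 3x3 rotation matrix whose columns are the frame's x, y, z axes.
In Python, from workcell import arm gives the robot as it stands.
- The arm moves only by the tool move_arm, never from a script. Its argument "increments" is a list of rows, each a list of 6 numbers: the shift along the tool's x, y, z in mm, then the turn, a rotation vector about the tool's x, y, z in rad. In form: [[x, y, z, wx, wy, wz], ...]. A call has 1 to 12 rows; each row is the pose to reach, as a shift and turn from the pose commanded when the call began, along the tool's axes at that moment; what a row does not reach only later rows make up. A row lasts 1/10 s, in which the tool goes at most 50 mm and 8.59 degrees, less where a joint would pass 70% of its speed; a pose out of reach is approached as far as the arm can. A call with a gripper value outside its range is refused whole. "jaw" is the finger opening in mm, from 0 to 85.4, set as the call begins (left out, the last holds). The fingers move at their own pace and stop on an object; "grip_force" is the grip in N (left out, the last holds). Time passes only in rows, so rows that repeat a pose let the fingers close. It gives the time, the measured TCP pose, the force and the opening at its end, in the units of the state.
- arm.read_state(): the state, without advancing time (a new reading comes with each control period).
- arm.read_camera(name): name is "side" or "top" or "wrist"; returns a dict with "frame" (400x640x3 uint8, red, green, blue), "fx", "fy", "cx", "cy" (pixels), "extrinsics" (4x4, takes a point from camera to world coordinates); the wrist camera has in their place "tool_from_camera" (4x4, takes a point from camera to tool coordinates, whose origin is the TCP and whose axes are the tool frame's). Camera axes: x right, y down, z forward; pixel columns grow to the right and rows downward; lengths in m; the calibration is good to about 2 mm. A picture is of the moment at which its call begins: read the wrist's pose just before it. There is no depth.
- arm.job_done(): hands the job in, once; it reports no verdict.
The state is a dict: "time": time; "joint_pos": joint angles; "qd": joint speeds; "joint_efforts": joint torques, N m; "tool_pos": TCP position; "tcp_rot": TCP orientation; "contact_force": force on the tool from outside, world axes, zero at the start; "moment": the same for the moment, N m; "finger_gap": opening from 0.0 (shut) to 1.0 (fully open).
Only numpy, scipy, OpenCV 4.12 (cv2) and the standard library are available. Lean on these libraries where they do the work, as an engineer would, in place of code of your own. Each camera call takes 0.05 s, during which the arm holds its last target.

## Task

The jar is done and the jar holder has to be opened: press down the ratchet release paddle on the sliding jaw with your fingertips and, keeping it down, push the jaw back along the toothed bar, away from the jar, until it is fully home against the end blocks. Then let the paddle spring up again and move clear. Nothing is to be picked up: leave the jar standing where it is in the holder, and the other jar, the bottle and the cup where they are.

Things in the scene. Friction and masses are not known exactly. Their poses are not given: they have to be found in the camera images.
- holder: jar holder, fixed to the table, +x within 40 degrees of the robot's left: aluminium base plate 362 x 110 x 12 mm, a 65 mm high grey fixed jaw at one end, a steel toothed bar along the rest. Origin on the table under the centre line. +x runs along the bar, the way the jaw is pushed back; z up. Plate x = -135 to 227 mm; fixed jaw's inner face x = -117 mm.
- jaw (a joint): slide of the grey sliding jaw along the holder's +x, in m: 0 = closed, 0.100 = fully back at the end blocks. Starts at 0.002 to 0.022. Friction about 2 N, no spring. With the release up, the ratchet stops it going back after at most 8 mm of play; it slides while the paddle is held down.
- release (a joint): angle of the spring-loaded release lever, rad: 0 to 0.10 when up (its nose may rest on a tooth), 0.22 = pressed fully down; above 0.11 the ratchet is free. Springs back when let go. It pivots on a cross pin on the jaw, 61 mm behind (holder +x of) the paddle's centre and 24 mm below its top; pressing the paddle lifts the nose at the rear end out of the teeth.
- paddle (a point): centre of the top of the release paddle, a level steel plate 44 mm along the bar x 50 mm across, 78 mm above the table when up, on the sliding jaw, open above and to both sides; its rear edge is at the push plate's foot. Pressed beside the push plate it needs 4 to 8 N, frees the ratchet once 4.5 mm down and bottoms at 8 mm; at its centre it bottoms at 13 mm.
- push_plate (a point): centre of the front face (looking to holder -x, to paddle and jar) of the upright grey push plate on the sliding jaw: 66 mm wide, 14 mm thick, from 86 to 126 mm above the table; this point is at 106 mm, 23 mm behind (holder +x of) the paddle's centre. A finger standing on the paddle pushes the jaw back against this face.
- end_blocks (a point): point midway between the tops of the two end blocks, fixed grey blocks either side of the bar (each 34 mm across, 14 mm along the bar, a 27 mm gap between them, tops 52 mm above the table); the jaw's side cheeks meet their near faces when the jaw is fully back.
- jar: brown snack jar with a pale label and dark lid, 70 mm diameter, 85 mm high, standing loose on the base plate (12 mm above the table) between the fixed jaw and the sliding jaw. Origin at the centre of its underside, z up. To be left standing.
- spare_jar: another such jar, 70 mm diameter, 85 mm high, standing on the table beside the holder; origin at the centre of its underside. To be left alone.
- squeeze_bottle: clear bottle with white cap, 54 mm diameter, 130 mm high, standing on the table beside the holder; origin at the centre of its underside. To be left alone.
- cup: white cup, 72 mm diameter at the rim, 60 mm high, standing on the table beside the holder; origin at the centre of its underside. To be left alone.

How it is judged:
On the way, in this order (a step that is already met when the one before it is completed fails the run):
1. the release paddle is pressed while the jaw is still near the jar (value of joint release above 0.11 rad and value of joint jaw below 0.05 m), for 0.1 s.
2. the jaw is pushed fully back (value of joint jaw above 0.093 m), for 0.1 s.
At the end, for the whole second after the job is handed in: The sliding jaw is within 7 mm of the end blocks (jaw above 0.093), the release paddle is up again (below 0.105 rad), the jar stands upright and still within 25 mm of where it was, and the other jar, the bottle and the cup stand within 30 mm of where they were (value of joint jaw above 0.093 m and value of joint release below 0.105 rad and distance of jar from where it was at the start of the episode below 0.025 m and angle between each of jar, spare_jar, squeeze_bottle, cup's own z axis and vertical below 0.15 rad and linear speed of jar below 0.02 m/s and distance of each of spare_jar, squeeze_bottle, cup from where it was at the start of the episode below 0.03 m); the robot touches nothing.
It fails at once if the jar in the holder is lifted (height (world z) of jar above 0.024 m).
It fails at once if the jar in the holder is shoved or tipped (distance of jar from where it was at the start of the episode above 0.03 m or angle between jar's own z axis and vertical above 0.35 rad).
It fails at once if another jar, the bottle or the cup is lifted or disturbed (distance of any of spare_jar, squeeze_bottle, cup from where it was at the start of the episode above 0.03 m or height (world z) of any of spare_jar, squeeze_bottle, cup above 0.012 m).
It also fails if it takes over 32 s, if anything falls off the work surface, if the arm or the gripper's body presses on something with over 40 N, if the wrist force passes 120 N, or if a joint passes its speed limit or range.

## Working session

There is one attempt and no reset: what is moved stays moved. The work goes in short steps, Python scripts to look and compute and a tool call to move; the robot and the scene stay as the last step left them, time stands still between calls to the robot, and variables do not carry over. Pictures are saved under pics/ and viewed, and the job is handed in when it is done.

Besides the shell and the picture viewer there is one more tool, called in YAML: its name, and indented under it one key for each argument. move_arm: Moves the arm, as the interface text tells. Its arguments: {"type":"object","properties":{"increments":{"type":"array","items":{"type":"array","items":{"type":"number"}}},"jaw":{"type":"number"},"grip_force":{"type":"number"}},"required":["increments"]}

```bash
mkdir -p pics; cat > h.py <<'E'
import numpy as np, cv2
from workcell import arm
def snap(n,tag):
    s=arm.read_state(); c=arm.read_camera(n)
    cv2.imwrite(f'pics/{tag}.png',cv2.cvtColor(c['frame'],cv2.COLOR_RGB2BGR))
    d={k:c[k] for k in c if k!='frame'}
    if 'extrinsics' in c: E=np.array(c['extrinsics'])
    else:
        T=np.eye(4);T[:3,:3]=s['tcp_rot'];T[:3,3]=s['tool_pos'];E=T@np.array(c['tool_from_camera'])
    d['E']=E; np.save(f'pics/{tag}.npy',d,allow_pickle=True); return d
def load(tag): return np.load(f'pics/{tag}.npy',allow_pickle=True).item()
def back(d,u,v,z):
    r=d['E'][:3,:3]@np.array([(u-d['cx'])/d['fx'],(v-d['cy'])/d['fy'],1]); o=d['E'][:3,3]
    return o+r*(z-o[2])/r[2]
def proj(d,p):
    q=np.linalg.inv(d['E'])@np.append(p,1); return d['fx']*q[0]/q[2]+d['cx'],d['fy']*q[1]/q[2]+d['cy']
E
python3 - <<'E'
from h import *
for n in('top','side','wrist'):
    d=snap(n,n+'0'); print(n,d['fx'],d['cx'],d['cy'],d['E'].round(3).tolist())
s=arm.read_state(); print(s, arm.grasp_offset)
E
```

```text
top 400.00462767604984 317.0105463919704 201.82028944280262 [[-0.005, -0.984, 0.18, 0.513], [-0.999, 0.011, 0.035, -0.033], [-0.037, -0.18, -0.983, 0.806], [0.0, 0.0, 0.0, 1.0]]
side 417.8482055315295 321.89138841990274 199.9275903275682 [[0.953, -0.147, 0.265, 0.415], [-0.303, -0.51, 0.805, -0.748], [0.017, -0.847, -0.531, 0.585], [0.0, 0.0, 0.0, 1.0]]
wrist 319.7653385184083 323.11624280292875 201.90013615784218 [[0.251, -0.917, -0.311, 0.238], [-0.968, -0.238, -0.077, -0.582], [-0.003, 0.32, -0.947, 0.372], [0.0, 0.0, 0.0, 1.0]]
{'time': 0.15, 'joint_pos': array([ 1.25409625,  0.38408954,  0.01638803,  1.37087129, -0.00629093,
        1.38822293, -0.04654484]), 'qd': array([ 1.41355354e-03, -3.35762756e-03, -5.53918908e-04, -2.16095358e-03,
        7.47264416e-04, -9.08036734e-05,  1.14118176e-03]), 'joint_efforts': array([ 1.51791377e-03, -6.28150463e+01,  8.45293980e-01, -3.72171843e+01,
        1.65610499e-02,  1.09686240e-02, -1.90747147e-05]), 'tool_pos': array([ 0.15686161, -0.60460088,  0.23049972]), 'tcp_rot': array([[-4.13878644e-04,  2.51092757e-01, -9.67962942e-01],
       [ 1.48497906e-03, -9.67961803e-01, -2.51093096e-01],
       [-9.99998812e-01, -1.54132677e-03,  2.77512322e-05]]), 'contact_force': array([0.59879502, 1.11725127, 1.08270408]), 'moment': array([ 0.00664652, -0.00083665, -0.02860782]), 'finger_gap': 0.9997189905934375} -0.0187
```

View pics/top0.png

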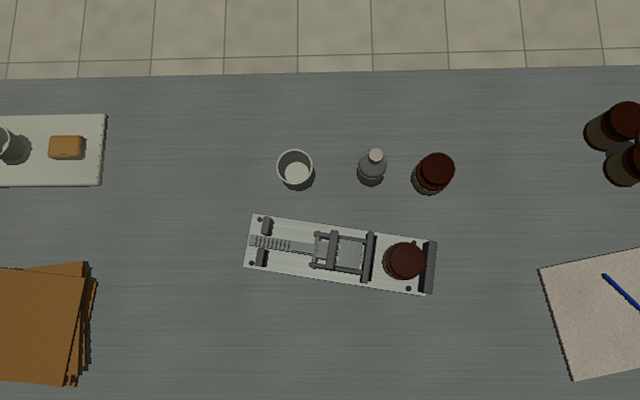

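View pics/side0.png

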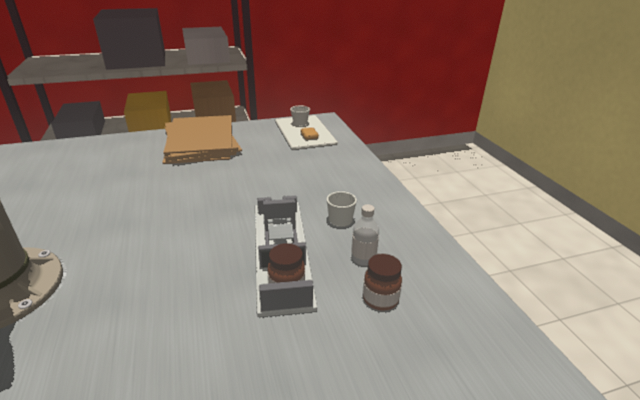

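The top view shows the holder at about (245–437, 213–295), with its bar end at the left (world +y) and the jar at (403, 261). I'll zoom in on it.

```bash
python3 - <<'E'
import cv2
a=cv2.imread('pics/top0.png')[200:310,235:445]
cv2.imwrite('pics/topz.png',cv2.resize(a,None,fx=3.8,fy=3.8,interpolation=cv2.INTER_CUBIC))
a=cv2.imread('pics/side0.png')[180:320,235:345]
cv2.imwrite('pics/sidez.png',cv2.resize(a,None,fx=4,fy=4,interpolation=cv2.INTER_CUBIC))
E
```

```text
(no output)
```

View pics/topz.png

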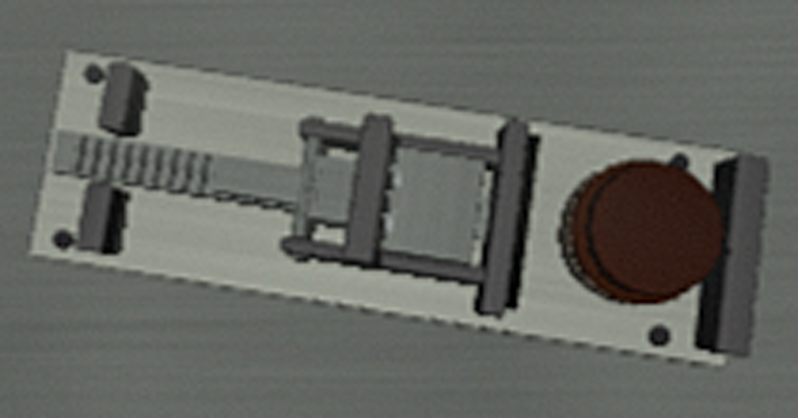

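View pics/sidez.png

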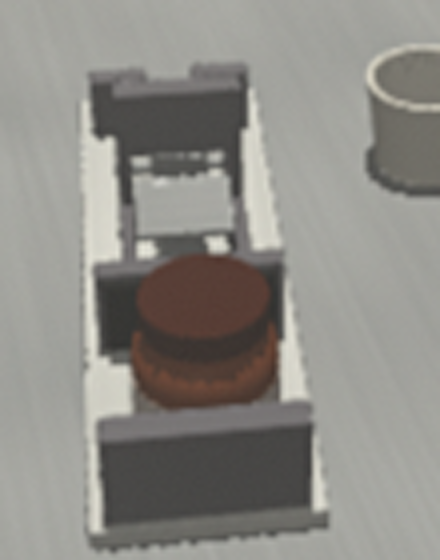

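```bash
cat >> h.py <<'E'
def R2(a): return np.array([[np.cos(a),-np.sin(a),0],[np.sin(a),np.cos(a),0],[0,0,1]])
def h2w(x,p): return np.array([x[0],x[1],0])+R2(x[2])@np.array(p)
E
python3 - <<'E'
from h import *
from scipy.optimize import least_squares
d=load('top0'); e=load('side0')
Z=lambda u,v:(235+(u+.5)/3.8-.5,200+(v+.5)/3.8-.5)
S=lambda u,v:(235+(u+.5)/4-.5,180+(v+.5)/4-.5)
F=[(d,Z(67,52),(.227,-.055,.012)),(d,Z(30,255),(.227,.055,.012)),
(d,Z(770,157),(-.135,-.055,.065)),(d,Z(746,355),(-.135,.055,.065)),
(e,S(98,420),(-.117,.055,.065)),(e,S(308,404),(-.117,-.055,.065)),
(e,S(90,545),(-.135,.055,.0)),(e,S(327,525),(-.135,-.055,.0))]
for FF in (F,F[:4],F[4:]):
  f=lambda x:np.concatenate([np.array(proj(c,h2w(x,p)))-q for c,q,p in FF])
  r=least_squares(f,[.4,0,1.5]); print(r.x,r.fun.round(1))
x=least_squares(lambda x:np.concatenate([np.array(proj(c,h2w(x,p)))-q for c,q,p in F]),[.4,0,1.5]).x
np.save('hold.npy',x)
def inv(w): return R2(x[2]).T@(w-np.array([x[0],x[1],0]))
for n,c,q,z in [('padRT',d,Z(486,165),.078),('padRB',d,Z(473,262),.078),('pushfrontT',d,Z(393,120),.126),('pushfrontB',d,Z(378,265),.126),('pushbackT',d,Z(366,118),.126),('pushbackB',d,Z(350,262),.126),
 ('s padL',e,S(134,235),.078),('s padR',e,S(234,238),.078),('s pushTL',e,S(112,97),.126),('s pushTR',e,S(243,92),.126),('jar lid top',d,Z(652,230),.097),('jar s',e,S(204,295),.097)]:
  print(n,(inv(back(c,*q,z))*1000).round(1))
E
```

```text
[ 0.54764078 -0.0863673   1.41230912] [-1.  -1.  -1.4  0.   1.  -4.3  1.1  4.4 -4.8 -0.6  4.3 -2.2 -0.2  1.6
  0.6  0.5]
[ 0.54750564 -0.08641703  1.41271401] [-1.  -0.9 -1.4  0.2  1.  -4.3  1.1  4.4]
[ 0.55047517 -0.08674974  1.38992913] [-4.7 -1.2  4.5 -1.8 -0.3  1.   0.6  0.9]
padRT [  1.2 -21.4  78. ]
padRB [ 1.1 24.7 78. ]
pushfrontT [ 48.  -30.9 126. ]
pushfrontB [ 45.3  33.6 126. ]
pushbackT [ 60.1 -30.  126. ]
pushbackB [ 57.7  34.2 126. ]
s padL [-4.4 25.5 78. ]
s padR [-13.1 -23.5  78. ]
s pushTL [ 48.9  32.  126. ]
s pushTR [ 45.5 -34.4 126. ]
jar lid top [-76.6  -1.7  97. ]
jar s [-78.6  -4.2  97. ]
```

```bash
python3 - <<'E'
from h import *
from scipy.optimize import least_squares
d=load('top0'); e=load('side0')
Z=lambda u,v:(235+(u+.5)/3.8-.5,200+(v+.5)/3.8-.5)
S=lambda u,v:(235+(u+.5)/4-.5,180+(v+.5)/4-.5)
def F(w):
 return [(d,Z(67,52),(.227,-.055,.012)),(d,Z(30,255),(.227,.055,.012)),
(d,Z(770,157),(-.135,-w,.065)),(d,Z(746,355),(-.135,w,.065)),
(e,S(98,420),(-.117,w,.065)),(e,S(308,404),(-.117,-w,.065)),
(e,S(90,545),(-.135,.055,.0)),(e,S(327,525),(-.135,-.055,.0))]
f=lambda x:np.concatenate([np.array(proj(c,h2w(x,p)))-q for c,q,p in F(x[3])])
r=least_squares(f,[.5,0,1.5,.05]); x=r.x; print(x,r.fun.round(1))
np.save('hold.npy',x[:3])
T=h2w(x,[.047-.011,0,0]); print('target push xy',T, 'holder x ang deg',np.degrees(x[2]))
s=arm.read_state(); R=s['tcp_rot']; p=s['tool_pos']
a0=np.arctan2(p[1],p[0]); a1=np.arctan2(T[1],T[0]); r0=np.hypot(*p[:2]); r1=np.hypot(T[0],T[1])
zang=np.arctan2(R[1,2],R[0,2]); tw=(x[2]+np.pi-zang+np.pi)%(2*np.pi)-np.pi
print(a0,a1,r0,r1,tw)
for t in np.linspace(0,1,11)[1:]:
    a=a0+(a1-a0)*t; rr=r0+(r1-r0)*t; q=np.array([rr*np.cos(a),rr*np.sin(a),p[2]])
    print((R.T@(q-p)*1000).round(0), round(-tw*t,3))
E
```

```text
[ 0.54743967 -0.08653185  1.41203439  0.04699273] [-0.9 -0.9 -1.3  0.1  0.6  0.2  1.6 -0.  -0.4 -1.  -0.2 -1.7 -0.3  1.6
  0.5  0.5]
target push xy [ 0.55313112 -0.05098459  0.        ] holder x ang deg 80.90361095582591
-1.3169467492358762 -0.09191479773105114 0.6246181176975082 0.5554758864839124 1.1582250228778577
[  0. -12. -75.] -0.116
[   0.  -32. -148.] -0.232
[   0.  -61. -217.] -0.347
[   0.  -98. -281.] -0.463
[   0. -142. -339.] -0.579
[   0. -192. -391.] -0.695
[   0. -248. -436.] -0.811
[   0. -308. -473.] -0.927
[   1. -371. -502.] -1.042
[   1. -436. -523.] -1.158
```

move_arm:
  increments:
    - [0, -6, -47, -0.072, 0, 0]
    - [0, -16, -94, -0.145, 0, 0]
    - [0, -30, -139, -0.217, 0, 0]
    - [0, -46, -183, -0.29, 0, 0]
    - [0, -65, -225, -0.362, 0, 0]
    - [0, -89, -265, -0.434, 0, 0]
    - [0, -114, -303, -0.507, 0, 0]
    - [0, -142, -339, -0.579, 0, 0]
  jaw: 0

```text
time: 0.95
tool_pos: [0.4505, -0.3808, 0.2309]
tcp_rot: [[-0.0, 0.742, -0.671], [0.0, -0.671, -0.742], [-1.0, -0.0, -0.0]]
contact_force: [0.6, 0.0, 0.2]
finger_gap: -0.001
```

```bash
python3 - <<'E'
from h import *
x=np.load('hold.npy')
T=h2w(x,[.047-.011,0,0])
s=arm.read_state(); R=s['tcp_rot']; p=s['tool_pos']; print(s['time'],p,R.round(3),s['finger_gap'])
a0=np.arctan2(p[1],p[0]); a1=np.arctan2(T[1],T[0]); r0=np.hypot(*p[:2]); r1=np.hypot(T[0],T[1])
zang=np.arctan2(R[1,2],R[0,2]); tw=(x[2]+np.pi-zang+np.pi)%(2*np.pi)-np.pi
for t in np.linspace(0,1,9)[1:]:
    a=a0+(a1-a0)*t; rr=r0+(r1-r0)*t; q=np.array([rr*np.cos(a),rr*np.sin(a),p[2]])
    print((R.T@(q-p)*1000).round(0), round(-tw*t,3))
E
```

```text
0.95 [ 0.45052674 -0.38082163  0.23093361] [[-0.     0.742 -0.671]
 [ 0.    -0.671 -0.742]
 [-1.    -0.    -0.   ]] -0.0014121469649580024
[  0.  -7. -44.] -0.072
[  0. -18. -88.] -0.144
[   0.  -32. -130.] -0.216
[   0.  -49. -170.] -0.288
[   0.  -69. -209.] -0.36
[   0.  -92. -246.] -0.432
[   0. -117. -281.] -0.504
[   0. -145. -314.] -0.576
```

move_arm:
  increments:
    - [0, -7, -44, -0.072, 0, 0]
    - [0, -18, -88, -0.144, 0, 0]
    - [0, -32, -130, -0.216, 0, 0]
    - [0, -49, -170, -0.288, 0, 0]
    - [0, -69, -209, -0.36, 0, 0]
    - [0, -92, -246, -0.432, 0, 0]
    - [0, -117, -281, -0.504, 0, 0]
    - [0, -145, -314, -0.576, 0, 0]
    - [0, -145, -314, -0.576, 0, 0]
    - [0, -145, -314, -0.576, 0, 0]

```text
time: 1.95
tool_pos: [0.5533, -0.0512, 0.2312]
tcp_rot: [[-0.0, 0.987, -0.159], [0.0, -0.159, -0.987], [-1.0, -0.0, -0.0]]
contact_force: [-0.1, -0.7, -0.4]
finger_gap: -0.003
```

```bash
python3 - <<'E'
from h import *
d=snap('wrist','w1'); s=arm.read_state(); print(s['time'],s['tool_pos'],s['tcp_rot'].round(4).tolist(),s['contact_force'])
a=cv2.imread('pics/w1.png'); cv2.imwrite('pics/w1z.png',cv2.resize(a,(800,500),interpolation=cv2.INTER_CUBIC))
E
```

```text
2.0 [ 0.55326235 -0.052946    0.23110381] [[-0.0005, 0.9869, -0.1616], [-0.0004, -0.1616, -0.9869], [-1.0, -0.0004, 0.0005]] [-0.24608185 -0.08339937  0.09223373]
```

View pics/w1z.png

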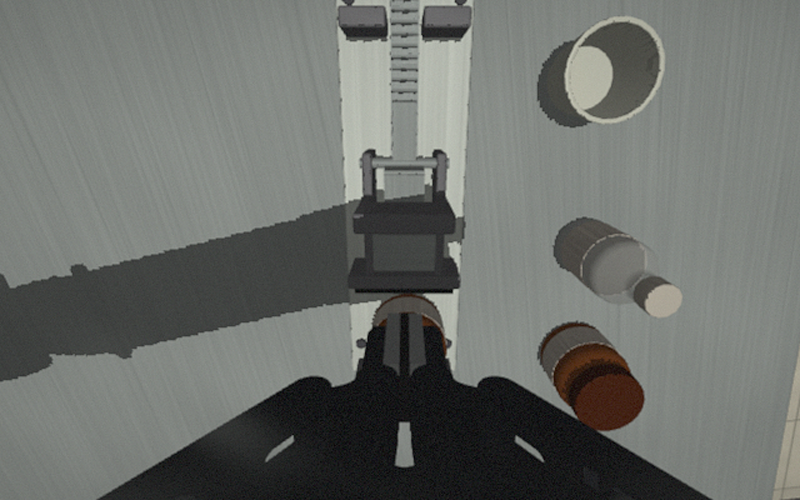

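```bash
python3 - <<'E'
from h import *
d=load('w1'); x=np.load('hold.npy')
a=cv2.imread('pics/w1.png')[60:320,230:430]
cv2.imwrite('pics/w1c.png',cv2.resize(a,None,fx=3,fy=3,interpolation=cv2.INTER_CUBIC)[:600])
def P(p): 
    u,v=proj(d,h2w(x,np.array(p)/1000)); return round((u-230+.5)*3-.5),round((v-60+.5)*3-.5)
for y in(33,-33):
  print([ (n,P(p)) for n,p in dict(top_back=(61,y,126),top_front=(47,y,126),foot_back=(61,y,86)).items()])
for y in (25,-25): print('pad rear/front',P((46,y,78)),P((2,y,78)))
for y in (-47.5,-13.5,13.5,47.5): print('endblk',[P((q,y,52)) for q in (180,190,200,210)])
print('TCP',proj(d,arm.read_state()['tool_pos']))
E
```

```text
[('top_back', (152, 340)), ('top_front', (154, 391)), ('foot_back', (169, 309))]
[('top_back', (402, 340)), ('top_front', (400, 391)), ('foot_back', (386, 309))]
pad rear/front (199, 351) (203, 480)
pad rear/front (357, 351) (354, 480)
endblk [(437, -109), (439, -147), (440, -186), (442, -226)]
endblk [(322, -109), (323, -147), (323, -186), (324, -226)]
endblk [(232, -109), (231, -147), (231, -186), (230, -226)]
endblk [(117, -108), (116, -147), (114, -186), (112, -226)]
TCP (np.float64(322.31640045252266), np.float64(273.23150153484875))
```

View pics/w1c.png

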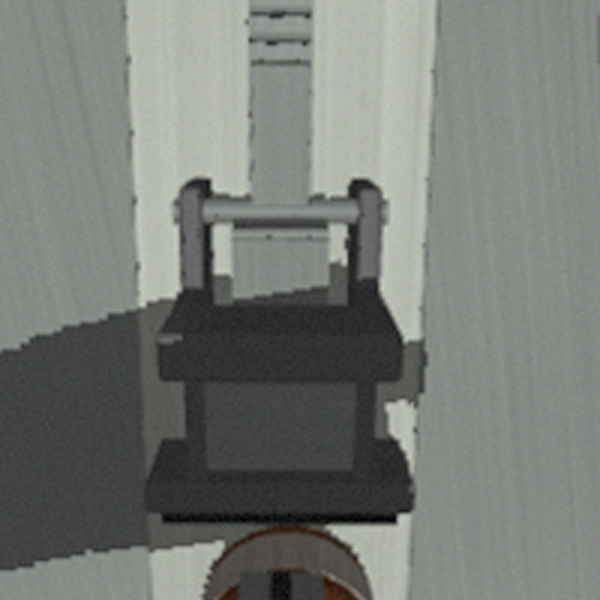

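```bash
cat >> h.py <<'E'
def inv(w): 
    x=np.load('hold.npy'); return R2(x[2]).T@(np.array(w)-np.array([x[0],x[1],0]))
def st():
    s=arm.read_state(); x=np.load('hold.npy')
    print(round(s['time'],2),'holder-frame TCP mm',(inv(s['tool_pos'])*1000).round(1),'F(h)',(R2(x[2]).T@s['contact_force']).round(1),'zaxis(h)',(R2(x[2]).T@s['tcp_rot'][:,2]).round(3))
E
python3 -c "
from h import *
st()"
```

```text
2.0 holder-frame TCP mm [ 34.1  -0.4 231.1] F(h) [-0.1  0.2  0.1] zaxis(h) [-1.     0.004  0.   ]
```

move_arm:
  increments:
    - [35, 0, 1, 0, 0, 0]
    - [70, 0, 2, 0, 0, 0]
    - [100, 0, 4, 0, 0, 0]
    - [120, 0, 4, 0, 0, 0]
    - [132, 0, 4, 0, 0, 0]
    - [136, 0, 4, 0, 0, 0]
    - [136, 0, 4, 0, 0, 0]
    - [136, 0, 4, 0, 0, 0]

```text
time: 2.8
tool_pos: [0.5536, -0.0567, 0.0965]
tcp_rot: [[0.002, 0.987, -0.162], [-0.0, -0.162, -0.987], [-1.0, 0.002, -0.0]]
contact_force: [-0.2, -0.4, 0.1]
finger_gap: 0.001
```

```bash
python3 - <<'E'
from h import *
st(); d=snap('wrist','w2'); snap('side','s2');snap('top','t2'); st()
a=cv2.imread('pics/w2.png')[50:330,200:440]
b=cv2.imread('pics/s2.png')[170:310,230:340]; c=cv2.imread('pics/t2.png')[190:310,290:430]
f=lambda a:cv2.resize(a,(400,int(400*a.shape[0]/a.shape[1])),interpolation=cv2.INTER_CUBIC)
A=f(a);B=f(b)[:466]; n=min(len(A),len(B)); cv2.imwrite('pics/w2z.png',np.hstack([A[:n],B[:n]])); cv2.imwrite('pics/t2z.png',cv2.resize(c,None,fx=5,fy=5))
E
```

```text
2.8 holder-frame TCP mm [30.4 -1.4 96.5] F(h) [-0.4  0.1  0.1] zaxis(h) [-1.     0.004 -0.   ]
2.95 holder-frame TCP mm [30.6 -1.2 96.4] F(h) [ 0.4 -0.3 -0.4] zaxis(h) [-1.     0.003 -0.   ]
```

View pics/w2z.png

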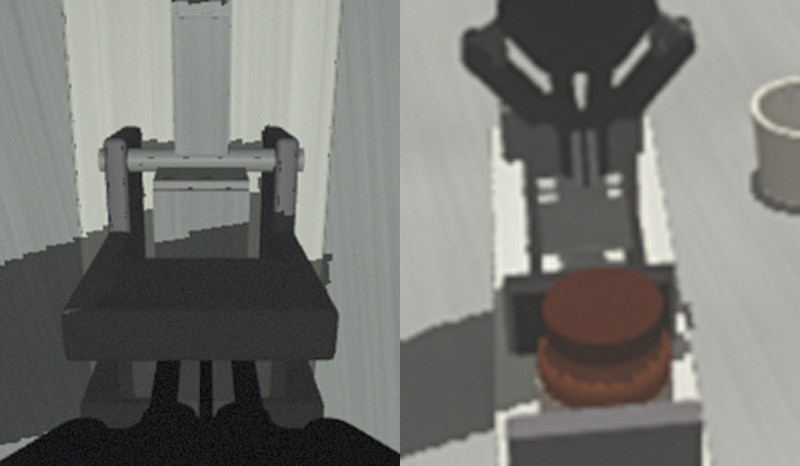

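move_arm:
  increments:
    - [8, 0, 0, 0, 0, 0]
    - [13, 0, 0, 0, 0, 0]
    - [16, 0, 0, 0, 0, 0]
    - [18, 0, 0, 0, 0, 0]
    - [20, 0, 0, 0, 0, 0]
    - [20, 0, 0, 0, 0, 0]

```text
time: 3.55
tool_pos: [0.5527, -0.0564, 0.0751]
tcp_rot: [[-0.0, 0.987, -0.161], [0.0, -0.161, -0.987], [-1.0, -0.0, -0.0]]
contact_force: [0.6, -0.4, 0.0]
finger_gap: 0.002
```

```bash
python3 -c "
from h import *
st()"
```

```text
3.55 holder-frame TCP mm [30.6 -0.4 75.1] F(h) [-0.3 -0.7  0. ] zaxis(h) [-1.     0.003 -0.   ]
```

move_arm:
  increments:
    - [1, 0, 0, 0, 0, 0]
    - [2, 0, 0, 0, 0, 0]
    - [2, 0, 0, 0, 0, 0]

```text
time: 3.85
tool_pos: [0.5529, -0.0568, 0.0737]
tcp_rot: [[0.0, 0.987, -0.162], [-0.0, -0.162, -0.987], [-1.0, 0.001, 0.0]]
contact_force: [-1.7, -1.4, 4.7]
finger_gap: 0.002
```

move_arm:
  increments:
    - [1, 0, 0, 0, 0, 0]
    - [2, 0, 0, 0, 0, 0]
    - [2, 0, 0, 0, 0, 0]

```text
time: 4.15
tool_pos: [0.5529, -0.0569, 0.0717]
tcp_rot: [[0.001, 0.987, -0.162], [-0.001, -0.162, -0.987], [-1.0, 0.001, 0.0]]
contact_force: [-1.8, -1.2, 4.9]
finger_gap: 0.001
```

move_arm:
  increments:
    - [1, 0, 0, 0, 0, 0]
    - [2, 0, 0, 0, 0, 0]
    - [2, 0, 0, 0, 0, 0]

```text
time: 4.45
tool_pos: [0.5529, -0.057, 0.0697]
tcp_rot: [[0.0, 0.987, -0.162], [-0.001, -0.162, -0.987], [-1.0, 0.001, 0.001]]
contact_force: [-1.6, -1.2, 5.7]
finger_gap: 0.0
```

move_arm:
  increments:
    - [1, 0, 0, 0, 0, 0]
    - [2, 0, 0, 0, 0, 0]
    - [2, 0, 0, 0, 0, 0]

```text
time: 4.75
tool_pos: [0.553, -0.0569, 0.0678]
tcp_rot: [[0.001, 0.987, -0.162], [-0.001, -0.162, -0.987], [-1.0, 0.001, 0.001]]
contact_force: [-3.6, -0.5, 6.5]
finger_gap: 0.0
```

move_arm:
  increments:
    - [0, 0, -1, 0, 0, 0]
    - [0, 0, -2, 0, 0, 0]
    - [0, 0, -2, 0, 0, 0]

```text
time: 5.05
tool_pos: [0.5533, -0.0548, 0.0679]
tcp_rot: [[0.001, 0.987, -0.161], [-0.001, -0.161, -0.987], [-1.0, 0.001, 0.0]]
contact_force: [-2.4, -1.5, 6.3]
finger_gap: -0.004
```

```bash
python3 -c "
from h import *
st()"
```

```text
5.05 holder-frame TCP mm [32.3 -0.8 67.9] F(h) [-1.9  2.1  6.3] zaxis(h) [-1.     0.003  0.   ]
```

move_arm:
  increments:
    - [0, 0, -1, 0, 0, 0]
    - [0, 0, -2, 0, 0, 0]
    - [0, 0, -3, 0, 0, 0]
    - [0, 0, -4, 0, 0, 0]
    - [0, 0, -4, 0, 0, 0]

```text
time: 5.55
tool_pos: [0.554, -0.0507, 0.068]
tcp_rot: [[0.001, 0.987, -0.161], [-0.0, -0.161, -0.987], [-1.0, 0.001, 0.0]]
contact_force: [-2.0, -1.0, 7.3]
finger_gap: -0.001
```

```bash
python3 - <<'E'
from h import *
st(); snap('side','s3'); snap('top','t3'); st()
b=cv2.imread('pics/s3.png')[150:310,220:345]; c=cv2.imread('pics/t3.png')[180:310,230:440]
cv2.imwrite('pics/s3z.png',cv2.resize(b,None,fx=3.7,fy=3.7,interpolation=cv2.INTER_CUBIC)); cv2.imwrite('pics/t3z.png',cv2.resize(c,None,fx=3.8,fy=3.8,interpolation=cv2.INTER_CUBIC))
E
```

```text
5.55 holder-frame TCP mm [36.4 -0.8 68. ] F(h) [-1.3  1.8  7.3] zaxis(h) [-1.     0.003  0.   ]
5.65 holder-frame TCP mm [36.3 -0.8 67.9] F(h) [-1.4  2.7  6.3] zaxis(h) [-1.     0.003  0.   ]
```

View pics/s3z.png

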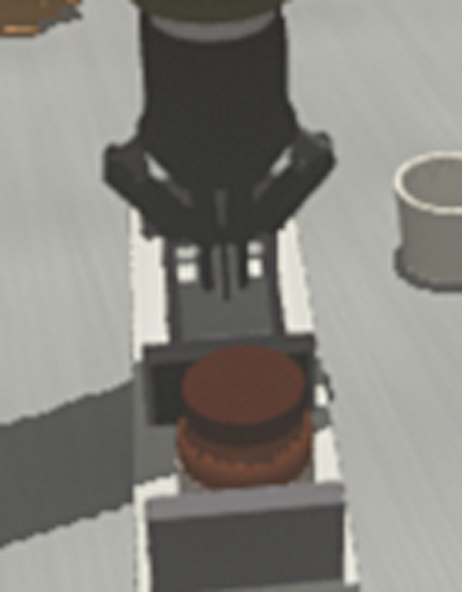

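View pics/t3z.png

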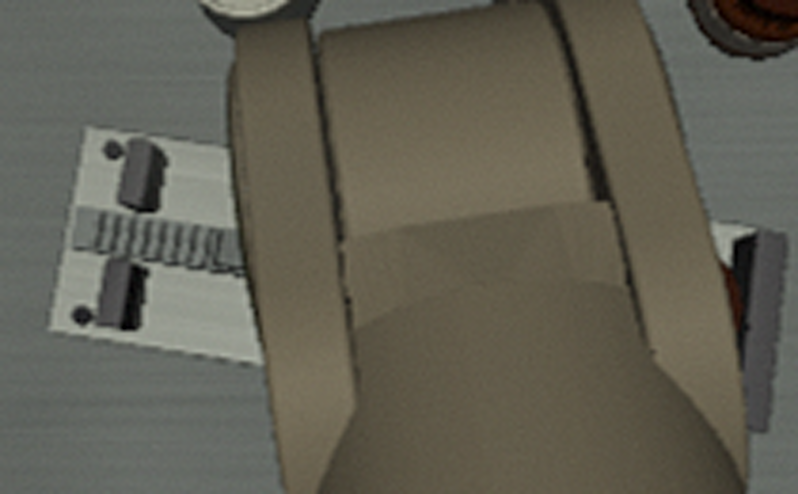

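move_arm:
  increments:
    - [0, 0, -2, 0, 0, 0]
    - [0, 0, -4, 0, 0, 0]
    - [0, 0, -6, 0, 0, 0]
    - [0, 0, -8, 0, 0, 0]
    - [0, 0, -10, 0, 0, 0]
    - [0, 0, -12, 0, 0, 0]

```text
time: 6.25
tool_pos: [0.5558, -0.0391, 0.0679]
tcp_rot: [[0.001, 0.987, -0.162], [-0.001, -0.162, -0.987], [-1.0, 0.001, 0.001]]
contact_force: [-2.3, -2.4, 6.5]
finger_gap: 0.001
```

```bash
python3 - <<'E'
from h import *
st(); snap('wrist','w4'); snap('side','s4'); st()
b=cv2.imread('pics/s4.png')[150:310,220:345]; c=cv2.imread('pics/w4.png')[0:400,200:440]
B=cv2.resize(b,None,fx=3.7,fy=3.7,interpolation=cv2.INTER_CUBIC); C=cv2.resize(c,(int(240*B.shape[0]/400),B.shape[0])); cv2.imwrite('pics/s4z.png',np.hstack([B,C])[:,:800])
E
```

```text
6.25 holder-frame TCP mm [48.2 -0.8 67.9] F(h) [-2.8  1.9  6.5] zaxis(h) [-1.     0.004  0.001]
6.35 holder-frame TCP mm [48.6 -0.8 68. ] F(h) [-1.5  1.9  6.4] zaxis(h) [-1.     0.003  0.   ]
```

View pics/s4z.png

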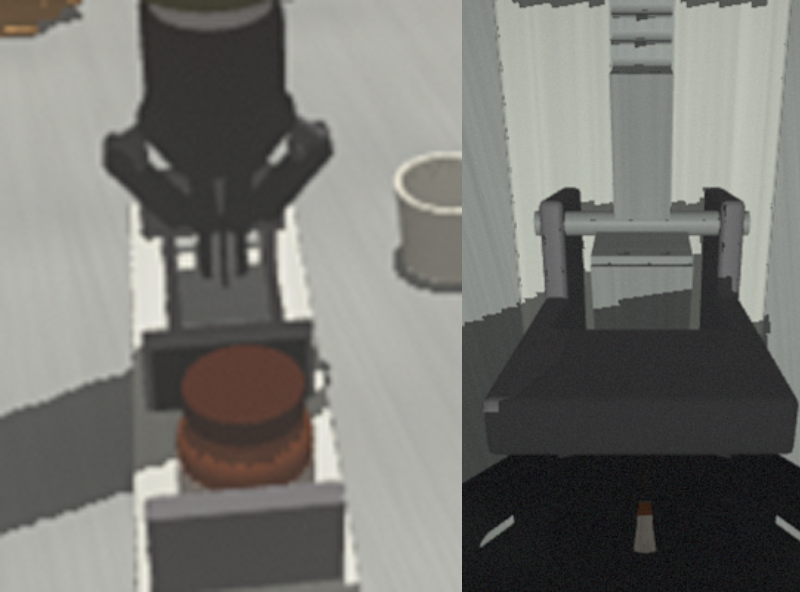

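move_arm:
  increments:
    - [0, 0, -4, 0, 0, 0]
    - [0, 0, -8, 0, 0, 0]
    - [0, 0, -13, 0, 0, 0]
    - [0, 0, -18, 0, 0, 0]
    - [0, 0, -23, 0, 0, 0]
    - [0, 0, -28, 0, 0, 0]
    - [0, 0, -33, 0, 0, 0]
    - [0, 0, -38, 0, 0, 0]
    - [0, 0, -42, 0, 0, 0]
    - [0, 0, -46, 0, 0, 0]
    - [0, 0, -49, 0, 0, 0]
    - [0, 0, -50, 0, 0, 0]

```text
time: 7.55
tool_pos: [0.564, 0.0108, 0.068]
tcp_rot: [[0.001, 0.987, -0.161], [-0.0, -0.161, -0.987], [-1.0, 0.001, 0.0]]
contact_force: [-2.6, -1.3, 6.7]
finger_gap: -0.0
```

```bash
python3 -c "
from h import *
st()"
```

```text
7.55 holder-frame TCP mm [98.7 -1.  68. ] F(h) [-1.6  2.3  6.7] zaxis(h) [-1.     0.003  0.   ]
```

move_arm:
  increments:
    - [0, 0, -4, 0, 0, 0]
    - [0, 0, -8, 0, 0, 0]
    - [0, 0, -11, 0, 0, 0]
    - [0, 0, -13, 0, 0, 0]
    - [0, 0, -13, 0, 0, 0]

```text
time: 8.05
tool_pos: [0.5661, 0.0237, 0.068]
tcp_rot: [[0.001, 0.987, -0.161], [-0.0, -0.161, -0.987], [-1.0, 0.001, -0.0]]
contact_force: [-1.9, 0.1, 6.6]
finger_gap: 0.001
```

move_arm:
  increments:
    - [0, 0, -1, 0, 0, 0]
    - [0, 0, -3, 0, 0, 0]
    - [0, 0, -4, 0, 0, 0]
    - [0, 0, -5, 0, 0, 0]
    - [0, 0, -5, 0, 0, 0]

```text
time: 8.55
tool_pos: [0.5667, 0.0271, 0.0679]
tcp_rot: [[0.0, 0.987, -0.162], [-0.002, -0.162, -0.987], [-1.0, 0.0, 0.002]]
contact_force: [-3.4, -3.7, 7.3]
finger_gap: 0.001
```

```bash
python3 - <<'E'
from h import *
st(); snap('wrist','w5'); snap('side','s5'); 
b=cv2.imread('pics/s5.png')[150:310,220:345]; c=cv2.imread('pics/w5.png')[0:400,200:440]
B=cv2.resize(b,None,fx=3.7,fy=3.7,interpolation=cv2.INTER_CUBIC); C=cv2.resize(c,(int(240*B.shape[0]/400),B.shape[0])); cv2.imwrite('pics/s5z.png',np.hstack([B,C])[:,:800])
E
```

```text
8.55 holder-frame TCP mm [115.3  -1.   67.9] F(h) [-4.2  2.8  7.3] zaxis(h) [-1.     0.004  0.002]
```

View pics/s5z.png

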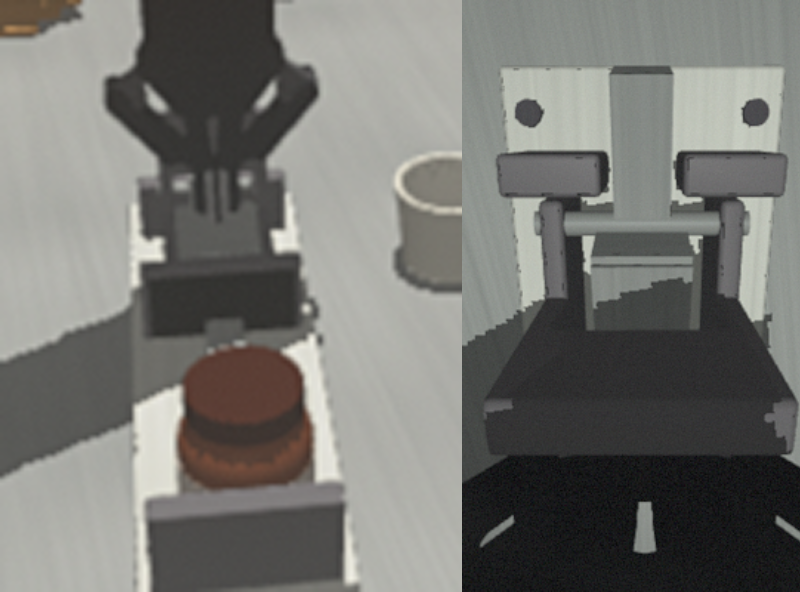

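move_arm:
  increments:
    - [0, 0, -1, 0, 0, 0]
    - [0, 0, -2, 0, 0, 0]
    - [0, 0, -3, 0, 0, 0]
    - [0, 0, -3, 0, 0, 0]
    - [0, 0, -3, 0, 0, 0]

```text
time: 9.15
tool_pos: [0.5668, 0.0274, 0.0677]
tcp_rot: [[-0.001, 0.986, -0.165], [-0.004, -0.165, -0.986], [-1.0, -0.0, 0.005]]
contact_force: [-4.8, -10.2, 8.5]
finger_gap: -0.0
```

```bash
python3 -c "
from h import *
st()"
```

```text
9.15 holder-frame TCP mm [115.5  -1.1  67.7] F(h) [-10.9   3.1   8.5] zaxis(h) [-1.     0.007  0.005]
```

move_arm:
  increments:
    - [0, 0, 2, 0, 0, 0]
    - [-3, 0, 3, 0, 0, 0]
    - [-7, 0, 3, 0, 0, 0]
    - [-12, 0, 3, 0, 0, 0]
    - [-20, 0, 4, 0, 0, 0]
    - [-40, 0, 8, 0, 0, 0]
    - [-75, 0, 10, 0, 0, 0]
    - [-110, 0, 10, 0, 0, 0]
    - [-150, 0, 10, 0, 0, 0]
    - [-180, 0, 10, 0, 0, 0]
    - [-190, 0, 10, 0, 0, 0]
    - [-190, 0, 10, 0, 0, 0]

```text
time: 10.35
tool_pos: [0.5662, 0.0215, 0.259]
tcp_rot: [[0.003, 0.987, -0.161], [-0.0, -0.161, -0.987], [-1.0, 0.003, -0.0]]
contact_force: [-0.9, 0.8, -0.1]
finger_gap: -0.001
```

```bash
python3 - <<'E'
from h import *
st(); snap('wrist','w6'); snap('side','s6'); 
b=cv2.imread('pics/s6.png')[150:310,220:345]; c=cv2.imread('pics/w6.png')[0:400,200:440]
B=cv2.resize(b,None,fx=3.7,fy=3.7,interpolation=cv2.INTER_CUBIC); C=cv2.resize(c,(int(240*B.shape[0]/400),B.shape[0])); cv2.imwrite('pics/s6z.png',np.hstack([B,C])[:,:800])
E
```

```text
10.35 holder-frame TCP mm [109.6  -1.4 259. ] F(h) [ 0.7  1.  -0.1] zaxis(h) [-1.     0.003 -0.   ]
```

View pics/s6z.png

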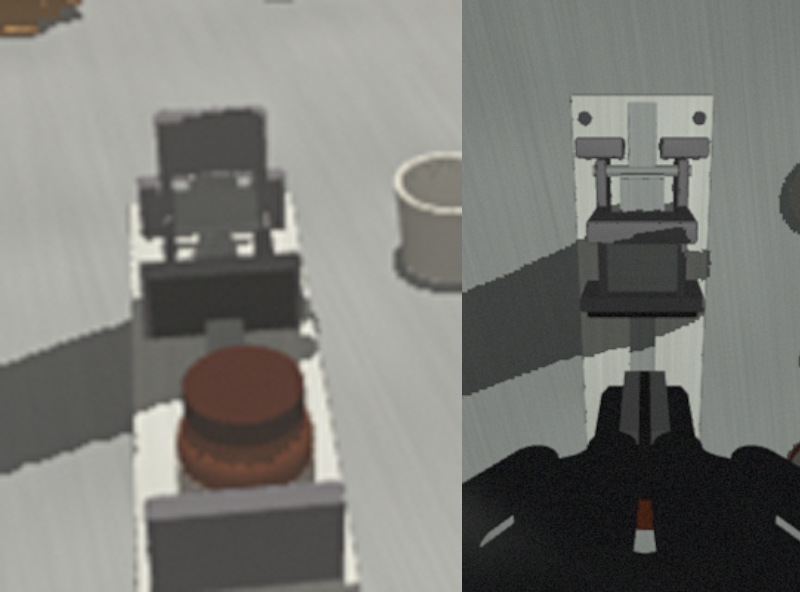

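View pics/s6.png

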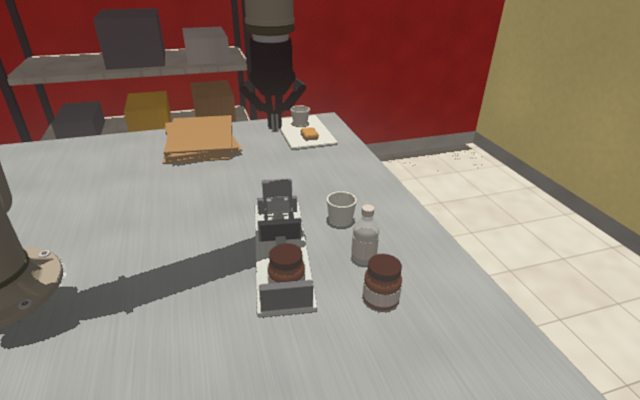

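```bash
python3 - <<'E'
from h import *
e=load('s6'); f=lambda u,v:(220+(u+.5)/3.7-.5,150+(v+.5)/3.7-.5)
for n,u,v,z in [('pushTL',158,121,.126),('pushTR',267,119,.126),('padL front',173,238,.078),('padR front',262,230,.078)]:
    print(n,(inv(back(e,*f(u,v),z))*1000).round(1))
a=cv2.imread('pics/s0.png') if 0 else cv2.imread('pics/side0.png'); b=cv2.imread('pics/s6.png')
for n,r in dict(jar=(245,310,265,305),spare=(250,310,360,405),bottle=(200,268,350,382),cup=(190,228,324,360)).items():
    print(n,cv2.absdiff(a,b)[r[0]:r[1],r[2]:r[3]].mean().round(2))
c=cv2.imread('pics/s6.png')[175:250,250:310]; cv2.imwrite('pics/s6y.png',cv2.resize(c,None,fx=8,fy=8,interpolation=cv2.INTER_CUBIC))
E
```

```text
pushTL [137.7  29.8 126. ]
pushTR [132.4 -34.8 126. ]
padL front [83.2 25.5 78. ]
padR front [ 85.1 -26.7  78. ]
jar 9.21
spare 5.81
bottle 7.38
cup 7.11
```

View pics/s6y.png

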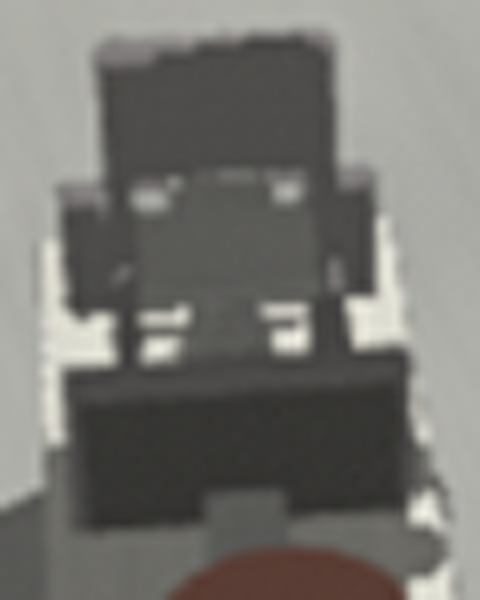

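```bash
python3 -c "
from h import *
st(); print(arm.job_done())"
```

```text
10.45 holder-frame TCP mm [ 1.091e+02 -2.000e-01  2.561e+02] F(h) [-0.7 -0.4 -0.4] zaxis(h) [-1.     0.003  0.001]
the job is handed in; nothing more can be done
None
```

The jaw is fully back against the end blocks, the paddle has sprung up, and the arm is clear. I handed the job in at 10.45 s of the 32 s allowed; it reports no verdict.

**What I did:** I pressed the paddle with the shut fingertips right beside the push plate, at about 6–7 N. Holding it down, I pushed the jaw back about 79 mm. At the end blocks the last 3 mm commanded moved it only 0.2 mm and the push force rose to 11 N. I then eased off, lifted straight up and stopped about 180 mm above the paddle.

**Last checks:**
- **Jaw:** the wrist picture shows its side cheeks against the end blocks.
- **Paddle:** the side picture shows it up, though I judged that from its front edge and have no angle reading.
- **Jar, spare jar, bottle and cup:** by eye they stand where they were in the side view. I did not measure their positions again, and the picture difference I ran was too affected by shadow to tell.
- **Contact:** the force on the tool was back to about zero.

**Disagreements:**
- **Push plate position:** the side camera put its front face about 6 mm farther back than the arm's contact position did. I trusted the stop force and the wrist picture.
- **Paddle height:** I first felt the paddle at about 74.5 mm, not 78 mm. That probably means the lever's nose was resting on a tooth.

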